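# Rake the dropped soap-box lid out of the gap beside the slab

## Task

The soap box's lid has dropped into the narrow gap between the slate slab and the low whitewashed wall. Take the bent rod from its holder, press its rubber foot lightly on the lid (it is thin plastic: hard pressing cracks it) and draw the lid along the floor of the gap until all of it lies flat on the stone floor in front of the gap's mouth, not touching the lid with the gripper. Then hang the rod in its holder again and let go, leaving the things on the slab as they are.

Things in the scene. Friction and masses are not known exactly. Their poses are not given: they have to be found in the camera images.
- nook: Fixed masonry, top 100 mm high: low whitewashed wall (y = -27 to -82 mm) and slate slab on a plinth (y = 27 to 280), both x = 0 to 240; between them a straight gap 54 mm wide, 120 mm long. Origin on the work surface in the middle of the gap's open mouth; x runs into the gap (closed end at x = 120), z up.
- floor_edge (a point): Middle of the edge, 25 mm inside the mouth, where the level inner part of the gap's stone floor (20 mm above the work surface, from here to the closed end) meets the outer part, which runs on to 139 mm beyond the mouth (53 mm wide inside the gap, 150 mm wide outside), at an unmeasured slope, 8.6 degrees rising to 3.4 falling outwards: to be felt. Axes as the nook's.
- lid: The dropped lid: thin flat red plastic, 84 x 46 x 10 mm (x, y, z), 50 to 90 g, flat on the gap's floor, lengthwise, 3 to 12 mm from the closed end (too little to get the rod's foot behind it). Origin at the centre of its underside, z up through its smooth top. It is soapy and drags on the stone: under about 3 N the foot slips over it; over 16 N it cracks.
- rod: Loose bent rod, 130 to 200 g, hanging in the holder. Origin: centre of the underside of its square wooden collar (36 x 36 x 8 mm); z up along the shaft. Above the collar a wooden handle 16 x 16 mm, z = 8 to 69. Below, a steel shaft 10 mm thick goes down to z = -78, then bends forward (x) to a ball-shaped rubber foot 16 mm across.
- rod_foot (a point): The lowest point of the rod's rubber foot: 40 mm forward (x) of the shaft's axis and 110 mm below the collar's underside. Axes as the rod's.
- rod_grip (a point): Middle of the rod's square handle, 38 mm above the collar's underside; axes as the rod's. The handle's flat sides face x and y.
- holder: Fixed wooden holder. Origin on the work surface below its slot. Base 90 x 100 x 12 mm, post at y = -58 mm, from which two steel prongs (8 wide, 10 thick, tops 130 high) run along y to y = 18, leaving a slot 18 mm wide (x = -9 to 9) open towards +y. The rod's collar lies on the prongs, its foot points about along +x; lift it some 10 mm, then it comes out along +y.
- holder_slot (a point): Where the rod's origin (centre of its collar's underside) belongs when it hangs: middle of the slot, level with the prong tops, 130 mm above the work surface. Axes as the holder's.
- soap_box: Bystander: open red plastic soap box with a soap in it, 88 x 52 x 26 mm, on the slab; origin under its centre.
- lota: Bystander: round-bellied steel water pot, 88 mm wide, 84 mm high, on the slab; origin under its centre.
- jar: Bystander: closed glass jar, 60 mm wide, 88 mm high, on the slab; origin under its centre.
- mug: Bystander: white plastic mug with a handle, 68 mm wide, 80 mm high, on the slab; origin under its centre.
Things that resemble listed ones, but are neither listed nor needed, are in the scene too. Leave any red or turquoise look-alike of the rod alone.

How it is judged:
By the outcome, as a careful person would: the job done as asked, in the order asked, and still so for the second after the job is handed in, with the robot touching nothing.
It also fails if it takes over 72 s, if anything falls off the work surface, if the arm or the gripper's body presses on something with over 40 N, if the wrist force passes 120 N, or if a joint passes its speed limit or range.

## Robot

A 6-joint arm with a two-finger parallel gripper is mounted at the origin on the work surface. World frame = base frame: x ahead of the robot, y to its left, z up, the work surface at z = 0. Lengths are in m, angles in rad, forces in N, time in s.
With the tool pointing down it reaches from about 0.375 to 0.975 m from the base axis. Payload 3.8 kg.
Tool frame: the origin (TCP) lies on the centre line of the jaws, within the pads' length; the fingertips stand 14 mm ahead of it and the grasp point (between the pads) lies 5 mm behind it; z points along the fingers, y is the direction in which the jaws open and shut (so a half turn about z gives the same grasp; the last joint's range is limited). The gripper opens to 88 mm and grips with 3 to 60 N. Pads are 18 mm wide; open, the fingers measure 123 mm over their backs; the gripper's body (75 mm by 187 mm) begins 45 mm behind the grasp point.
Start: joints at [1.238, 0.264, 1.604, -0, 1.274, -0.037], TCP at [0.197, 0.646, 0.253] pointing down, gripper open.
Joint ranges: [-2.63, 2.63], [-0.94, 2.18], [0.31, 2.57], [-1.31, 4.45], [0, 2.66], [-2.55, 2.55]. Speed limits (rad/s): [2.57, 2.57, 3.14, 3.14, 3.14, 3.14].

## Interface

Orientations are given as a unit quaternion [w, x, y, z].
In Python, from plant import monitor, grab_frame, calibration, ticket, spotter gives the robot as it stands.
- The arm moves only by the tool step_arm, never from a script. Its argument "moves" is a list of rows, each an object with "slide": the shift along the tool's x, y, z each as a share of 0.3 m, from -1 to 1, a list of three; "twist": the turn, a rotation vector about the tool's x, y, z each as a share of pi/2 rad, from -1 to 1, a list of three. In form: [{"slide": [x, y, z], "twist": [rx, ry, rz]}, ...]. A call has 1 to 8 rows; each row is the pose to reach, as a shift and turn from the pose commanded when the call began, along the tool's axes at that moment; what a row does not reach only later rows make up. A row lasts 1/12 s, in which the tool goes at most 41.7 mm and 7.16 degrees, less where a joint would pass 70% of its speed; a pose out of reach is approached as far as the arm can. A call with a number of a shift or a turn outside -1 to 1 is refused whole. A call with a gripper value outside its range is refused whole. "fingers" is the closure, from 0 (fully open) to 1 (shut), set as the call begins (left out, the last holds). The fingers move at their own pace and stop on an object; "force" is the grip in N (left out, the last holds). Time passes only in rows, so rows that repeat a pose let the fingers close. It gives the time, the measured TCP pose, the force and the opening at its end, in the units of the state.
- monitor.get_state(): the state, without advancing time (a new reading comes with each control period).
- grab_frame(name): name is "scene" or "top" or "wrist"; returns (picture, depth): 400x640x3 uint8, red, green, blue; 400x640 float32, m along the optical axis (not along the pixel's ray), 0 where there is no reading.
- calibration(name): a dict with "intrinsics" (3x3 intrinsics, pixels), "k1" (the pictures are not rectified: a ray, as slopes to the right and down, at radius r is drawn at 1 + k1 r^2 times it, then the intrinsics apply), "world_from_camera" (4x4, takes a point from camera to world coordinates). Camera axes: x right, y up, looking along -z (the intrinsics and any distortion apply to the point x, -y, -z); pixel columns grow to the right and rows downward; lengths in m; the calibration is good to about 2 mm. A picture is of the moment at which its call begins: read the wrist's pose just before it. calibration takes no time and is no camera call; for the wrist camera it gives the pose at the moment of the call.
- ticket.close_job(): hands the job in, once; it reports no verdict.
Trained networks look in the newest picture that a camera, given by its name, has taken for a name from the list of things; names that differ only in an ending like _2 or _b are one class to them, and where a whole thing is asked for, a point or a joint stands for the part that bears it (a point fixed in the world has none). Each returns a list of dicts, best first, with "p" (0 to 1); they miss things now and then, are a little off and sometimes report something else, mostly with a low value. They report only what shows in the picture. A call takes as long as a camera call. They do not tell look-alikes from the thing itself.
- spotter.trace(camera, target): "pixels" (400x640 bool, what is visible of it) and "rect" ([left, top, right, bottom] as shares, 0 to 1, of the picture: columns of its width, rows of its height, round what is visible of it).
- spotter.place_of(camera, target): "position" ([column, row] as shares, 0 to 1, of the picture: columns of its width, rows of its height: a listed point, or the origin of a listed thing).
The state is a dict: "t": time; "qpos": joint angles; "qd": joint speeds; "joint_torque": joint torques, N m; "ee_pos": TCP position; "eef_rot": TCP orientation; "wrist_force": force on the tool from outside, world axes, zero at the start; "wrist_torque": the same for the moment, N m; "finger_gap": finger opening in m.
Only numpy, scipy, OpenCV 4.12 (cv2) and the standard library are available. Lean on these libraries where they do the work, as an engineer would, in place of code of your own. Each camera call takes 0.05 s, during which the arm holds its last target. There are 200 camera calls.

## Working session

There is one attempt and no reset: what is moved stays moved. The work goes in short steps, Python scripts to look and compute and a tool call to move; the robot and the scene stay as the last step left them, time stands still between calls to the robot, and variables do not carry over. Pictures are saved under pics/ and viewed, about 8 in all and at most 12, crops included, and the job is handed in when it is done.

Besides the shell and the picture viewer there is one more tool, called after ">>>" as a command line: name --argument value ..., lists and objects as JSON in quotes. step_arm: Moves the arm, as the interface text tells. Its arguments: {"type":"object","properties":{"moves":{"type":"array"},"fingers":{"type":"number"},"force":{"type":"number"}},"required":["moves"]}

```bash
ls; mkdir -p pics; cat > h.py <<'E'
import numpy as np, cv2
from plant import monitor, grab_frame, calibration, ticket, spotter
from scipy.spatial.transform import Rotation as R
def ray(c,u,v):
    K=np.array(c["intrinsics"]);k1=c["k1"]
    x,y=(u-K[0,2])/K[0,0],(v-K[1,2])/K[1,1]
    d=np.hypot(x,y);r=d
    for _ in range(20): r=d/(1+k1*r*r)
    s=r/d if d>0 else 1
    return x*s,y*s
def unproj(c,u,v,depth):
    x,y=ray(c,u,v);T=np.array(c["world_from_camera"])
    return (T@np.array([x*depth,-y*depth,-depth,1]))[:3]
def onz(c,u,v,z):
    x,y=ray(c,u,v);T=np.array(c["world_from_camera"])
    d=T[:3,:3]@np.array([x,-y,-1.]);o=T[:3,3]
    return o+d*(z-o[2])/d[2]
def proj(c,P):
    T=np.linalg.inv(np.array(c["world_from_camera"]));p=T[:3,:3]@np.array(P)+T[:3,3]
    x,y=p[0]/-p[2],-p[1]/-p[2];f=1+c["k1"]*(x*x+y*y);K=np.array(c["intrinsics"])
    return K[0,0]*x*f+K[0,2],K[1,1]*y*f+K[1,2]
def cloud(c,D):
    v,u=np.mgrid[0:400,0:640];K=np.array(c["intrinsics"])
    x=(u-K[0,2])/K[0,0];y=(v-K[1,2])/K[1,1];d=np.hypot(x,y);r=d.copy()
    for _ in range(20): r=d/(1+c["k1"]*r*r)
    s=np.where(d>0,r/np.maximum(d,1e-9),1);T=np.array(c["world_from_camera"])
    P=np.stack([x*s*D,-y*s*D,-D],-1)@T[:3,:3].T+T[:3,3]
    P[D==0]=np.nan
    return P
def save(n,p): cv2.imwrite("pics/"+n+".png",cv2.cvtColor(p,cv2.COLOR_RGB2BGR))
E
python3 - <<'E'
from h import *
out=[]
for n in("scene","top"):
    c=calibration(n);p,D=grab_frame(n);np.savez("%s0.npz"%n,p=p,D=D);out.append(p)
    print(n,np.round(c["world_from_camera"],3).tolist(),c["k1"])
    for t in("nook","floor_edge","lid","rod","rod_foot","rod_grip","holder","holder_slot"):
        for r in spotter.place_of(n,t)[:3]:
            u,v=r["position"][0]*640,r["position"][1]*400
            d=D[int(min(v,399)),int(min(u,639))]
            print(t,round(r["p"],2),round(u),round(v),np.round(unproj(c,u,v,d),3))
save("a_scene",out[0]);save("a_top",out[1])
print(monitor.get_state())
E
```

```text
pics
scene [[-0.709, -0.461, 0.534, 1.242], [0.705, -0.482, 0.52, 0.5], [0.018, 0.745, 0.667, 1.003], [0.0, 0.0, 0.0, 1.0]] -0.03882492451223806
nook 0.93 369 262 [0.623 0.093 0.103]
nook 0.69 324 212 [ 0.489 -0.234  0.006]
floor_edge 0.92 363 261 [0.628 0.074 0.098]
lid 0.5 351 271 [0.737 0.116 0.186]
rod 0.71 302 177 [ 0.426 -0.428  0.033]
rod 0.7 360 263 [0.658 0.086 0.123]
rod 0.65 348 185 [ 0.322 -0.261  0.033]
rod_foot 0.73 252 217 [ 0.707 -0.411 -0.001]
rod_foot 0.67 317 210 [ 0.52  -0.239  0.034]
rod_foot 0.59 362 274 [0.678 0.115 0.116]
rod_grip 0.73 293 220 [ 0.6   -0.291 -0.005]
rod_grip 0.72 311 177 [ 0.392 -0.412  0.027]
rod_grip 0.65 270 148 [ 0.356 -0.741 -0.002]
holder 0.64 326 210 [ 0.478 -0.232  0.011]
holder_slot 0.95 328 181 [ 0.476 -0.229  0.153]
top [[0.02, 0.987, -0.157, 0.349], [-1.0, 0.02, 0.001, -0.198], [0.004, 0.157, 0.988, 1.364], [0.0, 0.0, 0.0, 1.0]] -0.024950761647123357
nook 0.84 247 201 [0.566 0.044 0.023]
nook 0.73 335 233 [ 0.461 -0.231  0.139]
floor_edge 0.91 246 195 [0.586 0.045 0.027]
floor_edge 0.32 248 180 [0.634 0.04  0.03 ]
lid 0.88 245 182 
[... 470 characters left out ...]
7 224 [ 0.486 -0.236  0.134]
{'t': 0.9, 'qpos': array([ 1.23810143e+00,  2.63863425e-01,  1.60398522e+00,  8.66816962e-06,
        1.27368415e+00, -3.68976534e-02]), 'qd': array([-0.00051358, -0.00027041, -0.00052757, -0.00020139, -0.0004139 ,
       -0.00050713]), 'joint_torque': array([-5.59503824e-04, -5.02033281e+01, -3.57269418e+01,  7.28059513e-02,
        1.80792570e-02, -2.10161880e-05]), 'ee_pos': array([0.19676434, 0.64569259, 0.25273839]), 'eef_rot': array([1.42637244e-06, 1.47361277e-01, 9.89082733e-01, 3.01846405e-05]), 'wrist_force': array([-0.67407021, -0.90391408, -0.09485492]), 'wrist_torque': array([-0.04433064,  0.06154427,  0.03042885]), 'finger_gap': 0.08819190623503972}
```

View pics/a_scene.png

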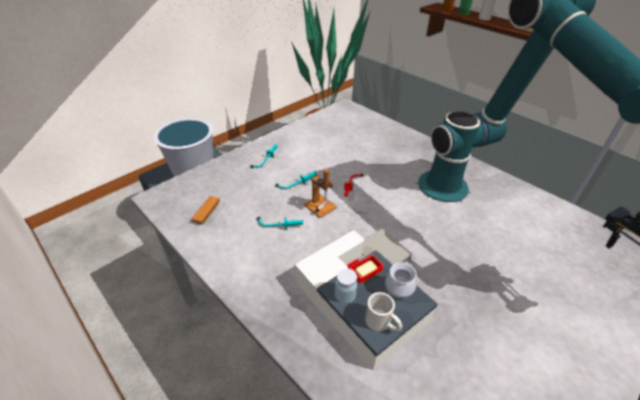

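View pics/a_top.png

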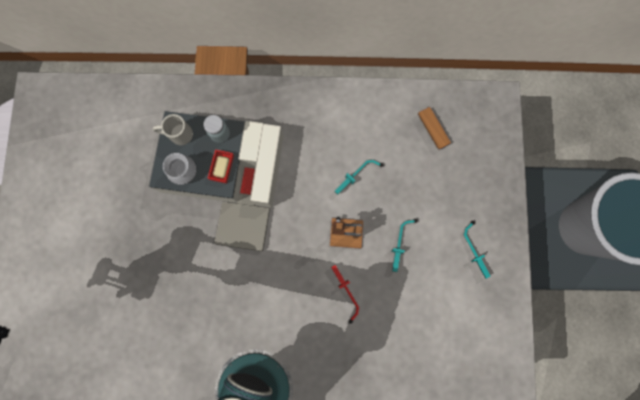

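The scene view shows the holder with the real (wooden) rod at about (320,190), with the nook at about (365,290). The top view shows the holder at (347,232), the nook around (215,155) with its mouth toward the robot at (245,205), and the red lid at (247,182). The turquoise and red rods lie on the table as decoys.

```bash
cat >> h.py <<'E'
def rect(pts):
    (cx,cy),(w,h),a=cv2.minAreaRect((pts*1000).astype(np.float32)); return np.round([cx,cy,w,h,a],1)
E
python3 - <<'E'
from h import *
z=np.load("top0.npz");c=calibration("top");P=cloud(c,z["D"]);p=z["p"].astype(int)
print("table z",np.nanmedian(P[300:330,60:90,2]))
v,u=np.mgrid[0:400,0:640]
hsv=cv2.cvtColor(z["p"],cv2.COLOR_RGB2HSV)
m=(u>230)&(u<300)&(v>110)&(v<210)&(P[...,2]>.09)&(P[...,2]<.115)&(p.min(-1)>150)
print("wall",m.sum(),rect(P[m][:,:2]),np.median(P[m][:,2]))
m2=(u>140)&(u<300)&(v>100)&(v<215)&(P[...,2]>.09)&(P[...,2]<.115)
print("nooktop",m2.sum(),rect(P[m2][:,:2]))
m3=(u>205)&(u<280)&(v>190)&(v<260)&(P[...,2]>.01)&(P[...,2]<.05)
print("apron",m3.sum(),rect(P[m3][:,:2]))
q=P[m3];
A=np.c_[q[:,:2],np.ones(len(q))];print("plane",np.linalg.lstsq(A,q[:,2],rcond=None)[0])
m4=(u>236)&(u<260)&(v>165)&(v<200)&(p[...,0]>1.8*p[...,1])&(P[...,2]<.06)
print("lid",m4.sum(),rect(P[m4][:,:2]),np.median(P[m4][:,2]))
b=(u>325)&(u<370)&(v>212)&(v<252)
for lo,hi in((.008,.02),(.12,.135),(.135,.145),(.145,.25)):
    mm=b&(P[...,2]>lo)&(P[...,2]<hi);print("hold",lo,mm.sum(),rect(P[mm][:,:2]) if mm.sum()>3 else "", P[mm][:,:2].mean(0),np.nanmax(P[mm][:,2]) if mm.sum() else 0)
cv2.imwrite("pics/b.png",cv2.resize(cv2.cvtColor(z["p"],cv2.COLOR_RGB2BGR)[100:260,200:380],None,fx=4,fy=4,interpolation=cv2.INTER_CUBIC)[:600])
E
```

```text
table z 0.0009410497874968726
wall 2025 [677.1   7.8 109.1 241.8  83.2] 0.1004366202378375
nooktop 6596 [691.9 132.4 365.5 241.8  83.2]
apron 2435 [517.5  73.  208.  188.7  83.8]
plane [-0.0104168   0.00692894  0.02931515]
lid 247 [631.   45.4  31.6  82.2  83.7] 0.03075983427772111
hold 0.008 544 [ 480.4 -270.7  113.1  103.6    1.1] [ 0.46742583 -0.27134365] 0.01964893617818908
hold 0.12 143 [ 475.5 -264.9   83.8   35.5   86.2] [ 0.47428239 -0.28261883] 0.13499001331896254
hold 0.135 109 [ 475.1 -264.2   81.6   35.8   84.6] [ 0.47496193 -0.24361778] 0.14444889937268623
hold 0.145 48 [ 474.7 -244.4   23.6   16.4   88.8] [ 0.47503736 -0.24082519] 0.20342457705583494
```

View pics/b.png

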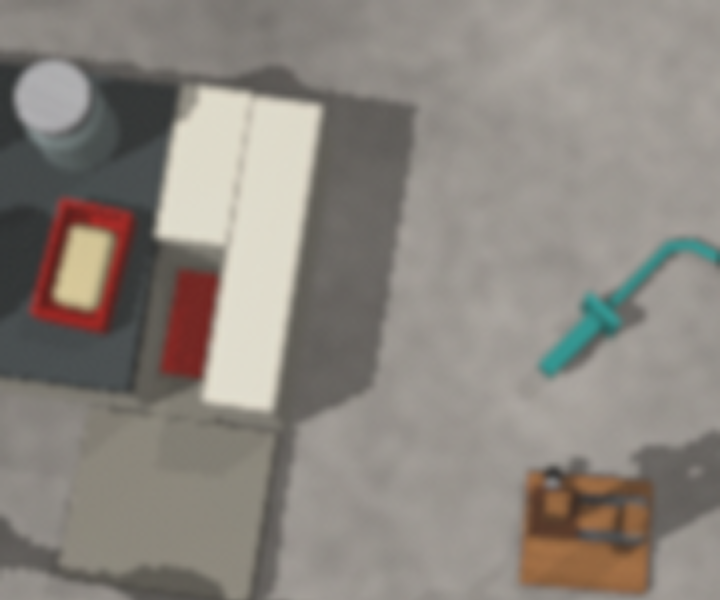

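```bash
cat >> h.py <<'E'
def Rdown(yaw_deg):  # tool down, tool y at yaw_deg in world
    a=np.deg2rad(yaw_deg);y=np.array([np.cos(a),np.sin(a),0]);z=np.array([0,0,-1.]);return np.c_[np.cross(y,z),y,z]
def pose():
    s=monitor.get_state();q=np.array(s["eef_rot"]);return np.array(s["ee_pos"]),R.from_quat(np.r_[q[1:],q[0]]).as_matrix(),s
def plan(p,Rt=None,p0=None,R0=None):
    a,b,s=pose();p0=a if p0 is None else p0;R0=b if R0 is None else R0
    d=R0.T@(np.array(p)-p0)/.3
    t=np.zeros(3) if Rt is None else R.from_matrix(R0.T@Rt).as_rotvec()/(np.pi/2)
    print("slide",np.round(d,4).tolist(),"twist",np.round(t,4).tolist(),"rows>=%.1f"%(max(np.linalg.norm(d)*.3/.0417,np.rad2deg(np.linalg.norm(t)*np.pi/2)/7.16)),"t",s["t"])
NO=np.array([.561,.0483]);NY=np.deg2rad(-6.8)
def nook(x,y=0,z=0): c,s=np.cos(NY),np.sin(NY);return np.array([NO[0]+c*x-s*y,NO[1]+s*x+c*y,z])
E
python3 - <<'E'
from h import *
p,Rm,s=pose();T=np.array(calibration("wrist")["world_from_camera"])
print("cam in tool",np.round(Rm.T@(T[:3,3]-p),3),np.round(Rm.T@T[:3,:3],2).tolist(),np.array(calibration("wrist")["intrinsics"])[0,0])
plan([.45,.25,.40],Rdown(-6.8));
E
```

```text
cam in tool [ 0.078 -0.    -0.132] [[-0.0, 0.95, 0.3], [1.0, 0.0, 0.0], [0.0, 0.3, -0.95]] 290.80235186491507
slide [-1.1919, -1.0156, -0.4909] twist [0.0, -0.0, 0.8872] rows>=11.8 t 0.9
```

>>> step_arm --moves '[{"slide": [-1,-0.85,-0.49],"twist": [0,0,0.887]},{"slide": [-1,-0.85,-0.49],"twist": [0,0,0.887]},{"slide": [-1,-0.85,-0.49],"twist": [0,0,0.887]},{"slide": [-1,-0.85,-0.49],"twist": [0,0,0.887]},{"slide": [-1,-0.85,-0.49],"twist": [0,0,0.887]},{"slide": [-1,-0.85,-0.49],"twist": [0,0,0.887]},{"slide": [-1,-0.85,-0.49],"twist": [0,0,0.887]},{"slide": [-1,-0.85,-0.49],"twist": [0,0,0.887]}]'

```text
t: 1.57
ee_pos: [0.3659, 0.3811, 0.3703]
eef_rot: [0.0, 0.606, 0.796, 0.0]
wrist_force: [-0.1, 0.3, -0.1]
finger_gap: 0.0881
```

```bash
python3 -c "
from h import *
t=nook(.02,-.075,.31);print(t,pose()[0]);plan(t,Rdown(-6.8))"
```

```text
[ 0.57197901 -0.02854049  0.31      ] [0.36592564 0.38113969 0.37029025]
slide [-1.4992, 0.2987, 0.2007] twist [0.0004, -0.0003, 0.247] rows>=11.1 t 1.5667
```

>>> step_arm --moves '[{"slide": [-1,0.2,0.13],"twist": [0,0,0.247]},{"slide": [-1,0.2,0.13],"twist": [0,0,0.247]},{"slide": [-1,0.2,0.13],"twist": [0,0,0.247]},{"slide": [-1,0.2,0.13],"twist": [0,0,0.247]},{"slide": [-1,0.2,0.13],"twist": [0,0,0.247]},{"slide": [-1,0.2,0.13],"twist": [0,0,0.247]},{"slide": [-1,0.2,0.13],"twist": [0,0,0.247]}]'

```text
t: 2.15
ee_pos: [0.4975, 0.1232, 0.3326]
eef_rot: [0.0, 0.746, 0.666, 0.0]
wrist_force: [1.7, -0.3, 0.7]
finger_gap: 0.088
```

```bash
python3 -c "
from h import *
t=nook(.02,-.075,.31);print(t,pose()[0]);plan(t,Rdown(-6.8))"
```

```text
[ 0.57197901 -0.02854049  0.31      ] [0.49753426 0.12324537 0.33260741]
slide [-0.4748, 0.3036, 0.0755] twist [0.0006, -0.0003, 0.0036] rows>=4.1 t 2.15
```

>>> step_arm --moves '[{"slide": [-0.475,0.304,0.075],"twist": [0,0,0]},{"slide": [-0.475,0.304,0.075],"twist": [0,0,0]},{"slide": [-0.475,0.304,0.075],"twist": [0,0,0]},{"slide": [-0.475,0.304,0.075],"twist": [0,0,0]},{"slide": [-0.475,0.304,0.075],"twist": [0,0,0]},{"slide": [-0.475,0.304,0.075],"twist": [0,0,0]},{"slide": [-0.475,0.304,0.075],"twist": [0,0,0]}]'

```text
t: 2.73
ee_pos: [0.5713, -0.0265, 0.3097]
eef_rot: [-0.001, 0.746, 0.666, -0.0]
wrist_force: [-0.2, 0.2, 0.6]
finger_gap: 0.0877
```

```bash
python3 - <<'E'
from h import *
c=calibration("wrist");p,D=grab_frame("wrist");np.savez("w1.npz",p=p,D=D,T=c["world_from_camera"]);save("w1",p)
P=cloud(c,D);Z=P[...,2]
print(pose()[0])
m=(Z>.09)&(Z<.112)
print("top",m.sum(),rect(P[m][:,:2]),np.median(Z[m]))
# into nook frame
q=P-np.r_[NO,0];cc,ss=np.cos(NY),np.sin(NY);X=cc*q[...,0]+ss*q[...,1];Y=-ss*q[...,0]+cc*q[...,1]
pi=p.astype(int);red=(pi[...,0]>1.8*pi[...,1])&(Z<.06)&(X>-.02)&(X<.13)&(abs(Y)<.04)
print("lid X",np.percentile(X[red],[.5,50,99.5]),"Y",np.percentile(Y[red],[.5,50,99.5]),"Z",np.median(Z[red]))
for lo,hi in((-.07,-.02),(-.02,.1)):
  w=m&(Y<-.0)&(X>lo)&(X<hi) 
for xs in np.arange(.01,.12,.03):
  w=m&(abs(X-xs)<.004)
  print("x",round(xs,2),"wall inner edge y",Y[w&(Y<0)].max() if (w&(Y<0)).any() else 0,"slab edge",Y[w&(Y>0)].min() if (w&(Y>0)).any() else 0)
w=m&(abs(Y+.054)<.02);print("wall front x",X[w].min());w=m&(abs(Y)<.02)&(X>.06);print("closed end x",X[w].min() if w.any() else 0)
f=(X<0)&(X>-.13)&(abs(Y)<.065)&(Z<.06)&(Z>-.02)
for y0,y1 in((-.06,-.02),(-.02,.02),(.02,.06)):
  g=f&(Y>y0)&(Y<y1)
  if g.sum()>50: print("apron",g.sum(),np.polyfit(X[g],Z[g],1))
g=(X>-.01)&(X<.028)&(abs(Y)<.02)&(Z<.06);print("in",np.polyfit(X[g],Z[g],1) if g.sum()>20 else 0)
E
```

```text
[ 0.5712653  -0.02576696  0.31009028]
top 26988 [644.4 -93.2 489.9 260.3  75.5] 0.10023152923018458
lid X [0.02891671 0.06965705 0.11110344] Y [-0.025227   -0.00244046  0.01943612] Z 0.030343776704423453
x 0.01 wall inner edge y -0.0286634398635401 slab edge 0.025385525142564303
x 0.04 wall inner edge y -0.028597212406388465 slab edge 0.025405134811428087
x 0.07 wall inner edge y -0.02849604854889339 slab edge 0.025515322769009398
x 0.1 wall inner edge y -0.028491368785054108 slab edge 0.025542500838191158
wall front x 0.00011132187348085291
closed end x 0.11808160189795083
apron 2610 [-0.04585958  0.02063408]
apron 2846 [-0.03893844  0.02112722]
apron 3034 [-0.04478673  0.02074597]
in [-0.03219916  0.02107856]
```

View pics/w1.png

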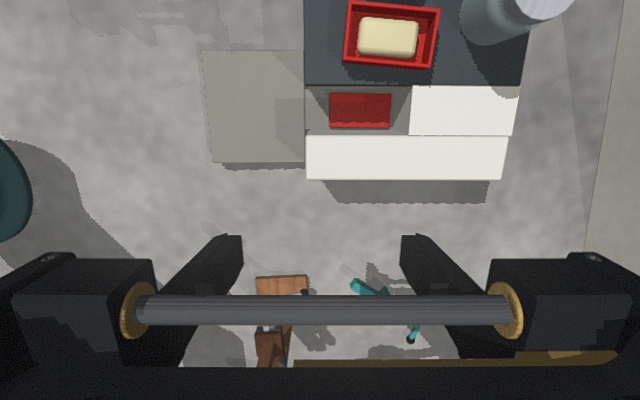

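The wrist view shows the gap at row ~110 with the lid at (360,110), the apron to the left at (255,105) and the holder with the rod at (280,320), partly behind the gripper. The nook fit is confirmed, with a 1.5 mm y correction.

```bash
sed -i 's/NO=np.array(.*/NO=np.array([.5608,.0468]);NY=np.deg2rad(-6.8)/' h.py; python3 -c "
from h import *
plan([.465,-.29,.33],Rdown(-4))"
```

```text
slide [-0.915, -0.2529, -0.067] twist [-0.0002, -0.0005, -0.0273] rows>=6.8 t 2.7833
```

>>> step_arm --moves '[{"slide": [-0.915,-0.253,-0.067],"twist": [0,0,-0.031]},{"slide": [-0.915,-0.253,-0.067],"twist": [0,0,-0.031]},{"slide": [-0.915,-0.253,-0.067],"twist": [0,0,-0.031]},{"slide": [-0.915,-0.253,-0.067],"twist": [0,0,-0.031]},{"slide": [-0.915,-0.253,-0.067],"twist": [0,0,-0.031]},{"slide": [-0.915,-0.253,-0.067],"twist": [0,0,-0.031]},{"slide": [-0.915,-0.253,-0.067],"twist": [0,0,-0.031]},{"slide": [-0.915,-0.253,-0.067],"twist": [0,0,-0.031]}]'

```text
t: 3.45
ee_pos: [0.4636, -0.2942, 0.3315]
eef_rot: [0.002, 0.73, 0.683, -0.001]
wrist_force: [0.1, 0.8, -0.0]
finger_gap: 0.0882
```

>>> step_arm --moves '[{"slide": [0,0,0],"twist": [0,0,0]}]'

```text
t: 3.53
ee_pos: [0.4651, -0.2906, 0.3309]
eef_rot: [0.001, 0.73, 0.684, 0.0]
wrist_force: [0.2, -0.1, 0.8]
finger_gap: 0.0881
```

```bash
python3 - <<'E'
from h import *
c=calibration("wrist");p,D=grab_frame("wrist");np.savez("w2.npz",p=p,D=D,T=c["world_from_camera"]);save("w2",p)
P=cloud(c,D);Z=P[...,2];print(pose()[0])
for t in("rod","rod_grip","rod_foot","holder_slot","holder"):
    for r in spotter.place_of("wrist",t)[:2]:
        u,v=r["position"][0]*640,r["position"][1]*400;print(t,round(r["p"],2),round(u),round(v),np.round(onz(c,u,v,dict(rod=.13,rod_grip=.168,rod_foot=.02,holder_slot=.13,holder=0)[t]),4))
b=(abs(P[...,0]-.475)<.08)&(abs(P[...,1]+.25)<.1)
for lo,hi in((.008,.016),(.122,.134),(.134,.142),(.185,.205)):
    m=b&(Z>lo)&(Z<hi)
    print(lo,m.sum(),rect(P[m][:,:2]) if m.sum()>5 else "",np.median(Z[m]) if m.any() else 0)
E
```

```text
[ 0.46550037 -0.28958367  0.33055269]
rod 0.84 444 146 [ 0.6068 -0.2673  0.13  ]
rod 0.8 304 242 [ 0.4369 -0.3773  0.13  ]
rod_grip 0.91 329 131 [ 0.4761 -0.2389  0.168 ]
rod_grip 0.74 284 367 [ 0.4002 -0.538   0.168 ]
rod_foot 0.84 361 264 [ 0.5207 -0.4804  0.02  ]
rod_foot 0.8 465 202 [ 0.6926 -0.3778  0.02  ]
holder 0.75 327 125 [ 0.4774 -0.2447  0.    ]
0.008 1904 [ 475.2 -270.8   98.3   90.2   86.4] 0.01213847065665219
0.122 772 [ 475.1 -265.1   83.6   33.3   87.4] 0.13014711199307819
0.134 707 [ 477.  -241.5   35.7   35.6   85.7] 0.13808061339450245
0.185 334 [ 476.5 -241.2   16.    15.4   86.3] 0.19895700505344754
```

View pics/w2.png

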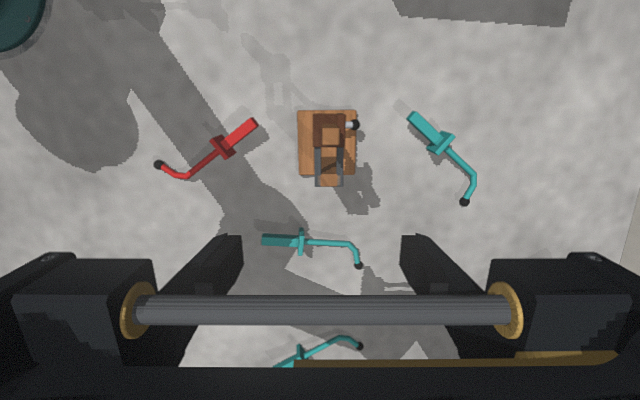

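The wrist view shows the wooden rod in the holder at (330,135) with its foot to the right at (355,125), and the decoys clear of it. The measured handle top is at (0.4765,-0.2412), 0.199 high, which matches the expected size and height.

```bash
python3 -c "
from h import *
plan([.4768,-.2413,.24],Rdown(-3.9))"
```

```text
slide [0.1614, 0.0263, 0.3001] twist [0.0, -0.0002, 0.0041] rows>=2.5 t 3.8333
```

>>> step_arm --moves '[{"slide": [0.161,0.026,0.3],"twist": [0,0,0.004]},{"slide": [0.161,0.026,0.3],"twist": [0,0,0.004]},{"slide": [0.161,0.026,0.3],"twist": [0,0,0.004]},{"slide": [0.161,0.026,0.3],"twist": [0,0,0.004]},{"slide": [0.161,0.026,0.4],"twist": [0,0,0.004]},{"slide": [0.161,0.026,0.5],"twist": [0,0,0.004]},{"slide": [0.161,0.026,0.557],"twist": [0,0,0.004]},{"slide": [0.161,0.026,0.557],"twist": [0,0,0.004]}]'

```text
t: 4.5
ee_pos: [0.4744, -0.2419, 0.16]
eef_rot: [-0.003, 0.731, 0.682, -0.001]
wrist_force: [-0.4, -0.0, 0.4]
finger_gap: 0.0884
```

>>> step_arm --moves '[{"slide": [0,0,0],"twist": [0,0,0]},{"slide": [0,0,0],"twist": [0,0,0]}]'

```text
t: 4.67
ee_pos: [0.4777, -0.244, 0.1652]
eef_rot: [0.002, 0.731, 0.682, 0.0]
wrist_force: [0.3, -0.3, -0.2]
finger_gap: 0.0884
```

```bash
python3 -c "
from h import *
print(pose());plan([.4768,-.2413,.163],Rdown(-3.9))"
```

```text
(array([ 0.47767481, -0.24399182,  0.16524775]), array([[ 0.0701844 ,  0.99752971,  0.00293786],
       [ 0.99753276, -0.0701793 , -0.00180366],
       [-0.00159303,  0.0030572 , -0.99999406]]), {'t': 4.6667, 'qpos': array([-5.18614528e-01,  7.32962967e-02,  1.99392874e+00, -1.25635633e-04,
        1.07092203e+00, -4.48314701e-01]), 'qd': array([-0.00033384, -0.01035981, -0.01084366,  0.00015828, -0.00525489,
        0.00119947]), 'joint_torque': array([ 4.80210723e-02, -3.57857788e+01, -3.16912043e+01,  5.28947858e-02,
        1.03616863e-01, -3.09144016e-03]), 'ee_pos': array([ 0.47767481, -0.24399182,  0.16524775]), 'eef_rot': array([1.66126944e-03, 7.31498078e-01, 6.81841324e-01, 4.59614494e-04]), 'wrist_force': array([ 0.33950703, -0.28084519, -0.22036186]), 'wrist_torque': array([-0.0339337 ,  0.0323054 , -0.02067611]), 'finger_gap': 0.08835021323738239})
slide [0.0088, -0.0036, 0.0075] twist [0.0019, 0.001, -0.0014] rows>=0.1 t 4.6667
```

>>> step_arm --moves '[{"slide": [0.009,-0.003,0.007],"twist": [0,0,0]},{"slide": [0.009,-0.003,0.007],"twist": [0,0,0]},{"slide": [0.009,-0.003,0.007],"twist": [0,0,0]},{"slide": [0.009,-0.003,0.007],"twist": [0,0,0]},{"slide": [0.009,-0.003,0.007],"twist": [0,0,0]},{"slide": [0.009,-0.003,0.007],"twist": [0,0,0]},{"slide": [0.009,-0.003,0.007],"twist": [0,0,0]},{"slide": [0.009,-0.003,0.007],"twist": [0,0,0]}]' --fingers 1 --force 60

```text
t: 5.33
ee_pos: [0.4754, -0.2404, 0.1608]
eef_rot: [-0.0, 0.732, 0.682, -0.0]
wrist_force: [-0.6, 0.3, 0.3]
finger_gap: 0.0372
```

>>> step_arm --moves '[{"slide": [0,0,0],"twist": [0,0,0]},{"slide": [0,0,0],"twist": [0,0,0]},{"slide": [0,0,0],"twist": [0,0,0]},{"slide": [0,0,0],"twist": [0,0,0]}]'

```text
t: 5.67
ee_pos: [0.4756, -0.2404, 0.1608]
eef_rot: [0.0, 0.732, 0.682, 0.0]
wrist_force: [-0.4, -0.1, 1.4]
finger_gap: 0.0157
```

>>> step_arm --moves '[{"slide": [0,0,-0.04],"twist": [0,0,0]},{"slide": [0,0,-0.08],"twist": [0,0,0]},{"slide": [0,0,-0.08],"twist": [0,0,0]},{"slide": [0,0,-0.08],"twist": [0,0,0]},{"slide": [0.08,0,-0.08],"twist": [0,0,0]},{"slide": [0.17,0,-0.08],"twist": [0,0,0]},{"slide": [0.25,0,-0.1],"twist": [0,0,0]},{"slide": [0.3,0,-0.18],"twist": [0,0,0]}]'

```text
t: 6.33
ee_pos: [0.4784, -0.1477, 0.2106]
eef_rot: [-0.004, 0.731, 0.682, -0.002]
wrist_force: [-0.1, 0.7, -1.7]
finger_gap: 0.0155
```

```bash
python3 -c "
from h import *
s=pose()[2];print(s['wrist_force'],s['wrist_torque'],s['finger_gap']);plan(nook(.022,.001,.285),Rdown(-6.8))"
```

```text
[-0.05102389  0.67452172 -1.70359134] [-0.01784524  0.12944266 -0.0594849 ] 0.015482541141033498
slide [0.6665, 0.2996, -0.2486] twist [-0.0058, -0.002, 0.0308] rows>=5.6 t 6.3333
```

>>> step_arm --moves '[{"slide": [0.02,0.0,-0.13],"twist": [0,0,0.031]},{"slide": [0.1,0.05,-0.24],"twist": [0,0,0.031]},{"slide": [0.22,0.1,-0.25],"twist": [0,0,0.031]},{"slide": [0.34,0.15,-0.25],"twist": [0,0,0.031]},{"slide": [0.46,0.2,-0.25],"twist": [0,0,0.031]},{"slide": [0.57,0.25,-0.25],"twist": [0,0,0.031]},{"slide": [0.666,0.3,-0.25],"twist": [0,0,0.031]},{"slide": [0.666,0.3,-0.25],"twist": [0,0,0.031]}]'

```text
t: 7.0
ee_pos: [0.5876, 0.0473, 0.2893]
eef_rot: [-0.001, 0.747, 0.665, 0.001]
wrist_force: [-0.0, -0.1, -1.9]
finger_gap: 0.0158
```

>>> step_arm --moves '[{"slide": [0,0,0],"twist": [0,0,0]},{"slide": [0,0,0],"twist": [0,0,0]},{"slide": [0,0,0],"twist": [0,0,0]},{"slide": [0,0,0],"twist": [0,0,0]}]'

```text
t: 7.33
ee_pos: [0.5851, 0.0411, 0.2897]
eef_rot: [-0.0, 0.749, 0.663, -0.0]
wrist_force: [0.4, 0.1, -2.1]
finger_gap: 0.0156
```

```bash
python3 - <<'E'
from h import *
c=calibration("wrist");p,D=grab_frame("wrist");save("w3",p)
st=pose();print(st[0],st[2]["wrist_force"],st[2]["wrist_torque"]);plan(nook(.022,.001,.19),Rdown(-6.8))
rod=st[0];print("pred foot px",proj(c,nook(.062,0,st[0][2]-.1408)),"lid ctr px",proj(c,nook(.07,-.0014,.03)))
for r in spotter.place_of("wrist","rod_foot")[:2]: print(r["p"],np.array(r["position"])*[640,400])
E
```

```text
[0.5851404  0.04110082 0.28986295] [-0.16371583  0.6425657  -1.34404153] [-0.15697689  0.09106019 -0.01690304]
slide [0.0127, -0.0095, 0.3329] twist [-0.0001, 0.0002, -0.0015] rows>=2.4 t 7.3833
pred foot px (np.float64(359.96862875573925), np.float64(184.60008192197088)) lid ctr px (np.float64(354.68051792757103), np.float64(162.57060600123097))
0.71 [362.304 188.32 ]
0.48 [136.576 359.2  ]
```

View pics/w3.png

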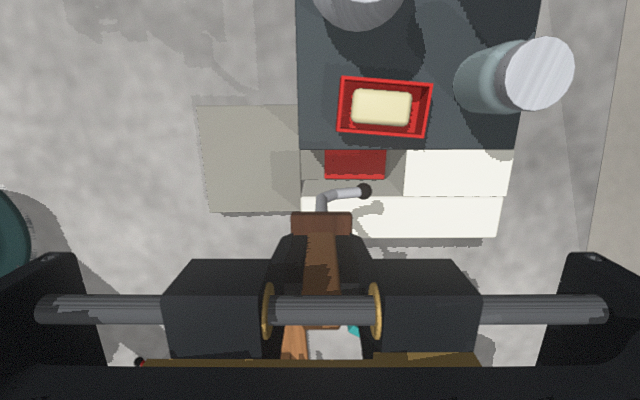

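The wrist view shows the rod held with its foot pointing into the gap at (363,190). The lid is at (355,165), and the network's foot position (362,188) agrees with my prediction to about 4 px.

>>> step_arm --moves '[{"slide": [0.013,-0.009,0.0],"twist": [0,0,0]},{"slide": [0.013,-0.009,0.1],"twist": [0,0,0]},{"slide": [0.013,-0.009,0.2],"twist": [0,0,0]},{"slide": [0.013,-0.009,0.28],"twist": [0,0,0]},{"slide": [0.013,-0.009,0.34],"twist": [0,0,0]},{"slide": [0.013,-0.009,0.36],"twist": [0,0,0]},{"slide": [0.013,-0.009,0.36],"twist": [0,0,0]},{"slide": [0.013,-0.009,0.36],"twist": [0,0,0]}]'

```text
t: 8.1
ee_pos: [0.5837, 0.0465, 0.1825]
eef_rot: [0.0, 0.748, 0.664, 0.0]
wrist_force: [0.7, 0.3, -1.3]
finger_gap: 0.0153
```

>>> step_arm --moves '[{"slide": [0,0,0],"twist": [0,0,0]},{"slide": [0,0,0],"twist": [0,0,0]},{"slide": [0,0,0],"twist": [0,0,0]}]'

```text
t: 8.35
ee_pos: [0.5845, 0.0466, 0.1836]
eef_rot: [0.001, 0.748, 0.664, 0.001]
wrist_force: [0.1, 0.4, -2.1]
finger_gap: 0.0158
```

```bash
python3 - <<'E'
from h import *
c=calibration("wrist");st=pose();print(st[0],st[2]["wrist_force"],st[2]["wrist_torque"]);plan(nook(.022,.001,.1708),Rdown(-6.8))
p,D=grab_frame("wrist")
for r in spotter.place_of("wrist","rod_foot")[:2]: print(r["p"],np.array(r["position"])*[640,400])
print("pred",proj(c,nook(.062,0,st[0][2]-.1408)))
E
```

```text
[0.5844714  0.04659817 0.18355727] [ 0.08973037  0.38964907 -2.06083809] [-0.00478147  0.05150191  0.03347061]
slide [-0.0054, -0.0052, 0.0425] twist [0.0018, -0.0003, -0.0004] rows>=0.3 t 8.35
0.86 [360.384 190.8  ]
pred (np.float64(360.5208967401221), np.float64(189.98398339801682))
```

>>> step_arm --moves '[{"slide": [-0.005,-0.005,0.02],"twist": [0,0,0]},{"slide": [-0.005,-0.005,0.03],"twist": [0,0,0]},{"slide": [-0.005,-0.005,0.035],"twist": [0,0,0]},{"slide": [-0.005,-0.005,0.035],"twist": [0,0,0]},{"slide": [-0.005,-0.005,0.035],"twist": [0,0,0]}]'

```text
t: 8.87
ee_pos: [0.5816, 0.0452, 0.171]
eef_rot: [-0.0, 0.748, 0.664, -0.0]
wrist_force: [0.7, -0.3, -2.0]
finger_gap: 0.0158
```

>>> step_arm --moves '[{"slide": [0,0,0.004],"twist": [0,0,0]},{"slide": [0,0,0.004],"twist": [0,0,0]},{"slide": [0,0,0.004],"twist": [0,0,0]}]'

```text
t: 9.12
ee_pos: [0.5819, 0.0452, 0.1705]
eef_rot: [0.0, 0.748, 0.664, 0.0]
wrist_force: [-1.6, -0.7, 2.1]
finger_gap: 0.0154
```

>>> step_arm --moves '[{"slide": [0,0,0.004],"twist": [0,0,0]},{"slide": [0,0,0.004],"twist": [0,0,0]},{"slide": [0,0,0.004],"twist": [0,0,0]}]'

```text
t: 9.37
ee_pos: [0.582, 0.0453, 0.1703]
eef_rot: [0.0, 0.748, 0.664, 0.0]
wrist_force: [-3.2, -0.0, 7.1]
finger_gap: 0.0155
```

>>> step_arm --moves '[{"slide": [0,-0.007,0],"twist": [0,0,0]},{"slide": [0,-0.014,0],"twist": [0,0,0]},{"slide": [0,-0.021,0],"twist": [0,0,0]},{"slide": [0,-0.027,0],"twist": [0,0,0]},{"slide": [0,-0.033,0],"twist": [0,0,0]}]'

```text
t: 9.78
ee_pos: [0.5735, 0.0464, 0.1701]
eef_rot: [0.001, 0.748, 0.664, 0.002]
wrist_force: [2.6, -0.1, 3.6]
finger_gap: 0.0155
```

```bash
cat > lk.py <<'E'
from h import *
c=calibration("wrist");p,D=grab_frame("wrist");st=pose();P=cloud(c,D);Z=P[...,2]
def nk(P):
    q=P-np.r_[NO,0];cc,ss=np.cos(NY),np.sin(NY);return cc*q[...,0]+ss*q[...,1],-ss*q[...,0]+cc*q[...,1]
X,Y=nk(P);pi=p.astype(int);red=(pi[...,0]>1.8*pi[...,1])&(Z<.08)&(X>-.15)&(X<.13)&(abs(Y)<.06)
print("lid X",np.round(np.percentile(X[red],[.5,50,99.5]),4),"Y",np.round(np.percentile(Y[red],[.5,99.5]),4),"n",red.sum())
g=red&(abs(Y)<.03);print("lid slope z(x):",np.round(np.polyfit(X[g],Z[g],1),4),"z at ends",[round(float(np.median(Z[g&(abs(X-e)<.006)])),4) for e in(X[g].min()+.006,X[g].max()-.006)])
t=nk(st[0]);print("tcp nook",np.round(t,4),st[0][2].round(4),"F",st[2]["wrist_force"].round(1),"T",st[2]["wrist_torque"].round(2),"t",st[2]["t"])
r=spotter.place_of("wrist","rod_foot")[:1]
if r: print("foot px",np.array(r[0]["position"])*[640,400],"pred",np.round(proj(c,nook(t[0]+.04,t[1]-.001,st[0][2]-.1408)),1))
import sys
if len(sys.argv)>1: save(sys.argv[1],p)
E
python3 lk.py
```

```text
lid X [0.0216 0.0699 0.1039] Y [-0.0236  0.0091] n 2200
lid slope z(x): [-0.0013  0.0306] z at ends [0.0302, 0.0302]
tcp nook [0.0123 0.0011] 0.1701 F [ 4.3 -0.1  4.4] T [-0.25 -1.31 -0.03] t 9.8333
foot px [362.688 189.92 ] pred [361.6 188.4]
```

>>> step_arm --moves '[{"slide": [0,-0.01,0.002],"twist": [0,0,0]},{"slide": [0,-0.022,0.002],"twist": [0,0,0]},{"slide": [0,-0.034,0.001],"twist": [0,0,0]},{"slide": [0,-0.046,0.001],"twist": [0,0,0]},{"slide": [0,-0.058,0.0],"twist": [0,0,0]},{"slide": [0,-0.067,0.0],"twist": [0,0,0]}]'

```text
t: 10.38
ee_pos: [0.5538, 0.0488, 0.1705]
eef_rot: [0.002, 0.748, 0.664, 0.002]
wrist_force: [4.9, -0.9, 5.8]
finger_gap: 0.0156
```

```bash
python3 lk.py
```

```text
lid X [0.002  0.0501 0.0845] Y [-0.0234  0.0093] n 2168
lid slope z(x): [-0.0088  0.0313] z at ends [0.0309, 0.0301]
tcp nook [-0.0076  0.0012] 0.1705 F [ 4.  -0.4  6.8] T [-0.25 -1.47  0.02] t 10.4333
foot px [362.304 188.2  ] pred [361.5 188.4]
```

>>> step_arm --moves '[{"slide": [0,-0.013,-0.0005],"twist": [0,0,0]},{"slide": [0,-0.027,-0.001],"twist": [0,0,0]},{"slide": [0,-0.041,-0.0015],"twist": [0,0,0]},{"slide": [0,-0.055,-0.0018],"twist": [0,0,0]},{"slide": [0,-0.069,-0.002],"twist": [0,0,0]},{"slide": [0,-0.083,-0.0024],"twist": [0,0,0]}]'

```text
t: 10.98
ee_pos: [0.5291, 0.0518, 0.1711]
eef_rot: [0.002, 0.748, 0.664, 0.002]
wrist_force: [4.4, -1.0, 6.1]
finger_gap: 0.0157
```

```bash
python3 lk.py
```

```text
lid X [-0.0231  0.0184  0.0594] Y [-0.0233  0.0219] n 2606
lid slope z(x): [-0.0162  0.0316] z at ends [0.0317, 0.0301]
tcp nook [-0.0328  0.0012] 0.1711 F [ 3.9 -0.8  6.4] T [-0.3  -1.49 -0.  ] t 11.0333
foot px [364.416 189.   ] pred [361.2 188.4]
```

Tracking well (N is about 8 N, with no slip). Continuing at the same gradient.

>>> step_arm --moves '[{"slide": [0,-0.013,-0.0004],"twist": [0,0,0]},{"slide": [0,-0.027,-0.0008],"twist": [0,0,0]},{"slide": [0,-0.041,-0.0012],"twist": [0,0,0]},{"slide": [0,-0.055,-0.0016],"twist": [0,0,0]},{"slide": [0,-0.069,-0.002],"twist": [0,0,0]},{"slide": [0,-0.083,-0.0024],"twist": [0,0,0]}]'

```text
t: 11.58
ee_pos: [0.5043, 0.0547, 0.1717]
eef_rot: [0.002, 0.748, 0.664, 0.002]
wrist_force: [4.2, 0.1, 4.9]
finger_gap: 0.0151
```

```bash
python3 lk.py
```

```text
lid X [-0.048  -0.0055  0.0347] Y [-0.0231  0.0222] n 3018
lid slope z(x): [-0.0285  0.0315] z at ends [0.0326, 0.0302]
tcp nook [-0.0578  0.0012] 0.1717 F [ 2.8 -0.6  7.3] T [-0.28 -1.46  0.05] t 11.6333
```

>>> step_arm --moves '[{"slide": [0,-0.013,-0.0004],"twist": [0,0,0]},{"slide": [0,-0.027,-0.0008],"twist": [0,0,0]},{"slide": [0,-0.041,-0.0013],"twist": [0,0,0]},{"slide": [0,-0.055,-0.0018],"twist": [0,0,0]},{"slide": [0,-0.069,-0.0024],"twist": [0,0,0]},{"slide": [0,-0.083,-0.003],"twist": [0,0,0]}]'

```text
t: 12.18
ee_pos: [0.4795, 0.0577, 0.1725]
eef_rot: [0.002, 0.748, 0.664, 0.002]
wrist_force: [4.1, -1.4, 5.7]
finger_gap: 0.0152
```

```bash
python3 lk.py
```

```text
lid X [-0.073  -0.0268  0.0101] Y [-0.023   0.0229] n 3354
lid slope z(x): [-0.0384  0.0312] z at ends [0.0337, 0.0308]
tcp nook [-0.0827  0.0012] 0.1725 F [ 3.3 -0.1  6.3] T [-0.26 -1.45  0.01] t 12.2333
foot px [362.816 187.68 ] pred [361.2 188.4]
```

>>> step_arm --moves '[{"slide": [0,-0.013,-0.0006],"twist": [0,0,0]},{"slide": [0,-0.027,-0.0012],"twist": [0,0,0]},{"slide": [0,-0.041,-0.0018],"twist": [0,0,0]},{"slide": [0,-0.055,-0.0025],"twist": [0,0,0]},{"slide": [0,-0.069,-0.0031],"twist": [0,0,0]},{"slide": [0,-0.083,-0.0037],"twist": [0,0,0]},{"slide": [0,-0.093,-0.0042],"twist": [0,0,0]}]'

```text
t: 12.87
ee_pos: [0.4515, 0.061, 0.1737]
eef_rot: [0.001, 0.748, 0.664, 0.002]
wrist_force: [4.4, -0.8, 4.8]
finger_gap: 0.0157
```

```bash
python3 lk.py
```

```text
lid X [-0.1006 -0.0547 -0.0178] Y [-0.0232  0.0232] n 3359
lid slope z(x): [-0.0415  0.0311] z at ends [0.0348, 0.0318]
tcp nook [-0.1106  0.0012] 0.1737 F [ 3.  -1.2  7.2] T [-0.28 -1.39 -0.01] t 12.9167
foot px [360.576 187.2  ] pred [361.6 188.4]
```

>>> step_arm --moves '[{"slide": [0,0,-0.004],"twist": [0,0,0]},{"slide": [0,0,-0.012],"twist": [0,0,0]},{"slide": [0,0,-0.04],"twist": [0,0,0]},{"slide": [0,0,-0.12],"twist": [0,0,0]},{"slide": [0,0,-0.22],"twist": [0,0,0]},{"slide": [0,0,-0.3],"twist": [0,0,0]},{"slide": [0,0,-0.3],"twist": [0,0,0]},{"slide": [0,0,-0.3],"twist": [0,0,0]}]'

```text
t: 13.63
ee_pos: [0.4497, 0.0611, 0.2628]
eef_rot: [-0.0, 0.748, 0.664, -0.0]
wrist_force: [-0.0, -0.2, -3.2]
finger_gap: 0.0154
```

>>> step_arm --moves '[{"slide": [0,0,0],"twist": [0,0,0]},{"slide": [0,0,0],"twist": [0,0,0]},{"slide": [0,0,0],"twist": [0,0,0]},{"slide": [0,0,0],"twist": [0,0,0]}]'

```text
t: 13.97
ee_pos: [0.4491, 0.0609, 0.2608]
eef_rot: [-0.001, 0.748, 0.664, -0.001]
wrist_force: [-0.9, -0.4, -1.3]
finger_gap: 0.0155
```

```bash
python3 lk.py w4; python3 -c "
from h import *
plan([.4756+.0055,-.2404+.09,.275],Rdown(-4.1)); print(np.rad2deg(np.arctan2(*pose()[1][[1,0],1])))"
```

```text
lid X [-0.1038 -0.0626 -0.0189] Y [-0.0233  0.0227] n 2298
lid slope z(x): [-0.0415  0.0311] z at ends [0.0349, 0.032]
tcp nook [-0.1124  0.0008] 0.2612 F [ 0.4  0.  -2.6] T [-0.07  0.1  -0.  ] t 14.0167
foot px [360.768 189.68 ] pred [363.4 188.4]
slide [-0.6871, 0.1881, -0.045] twist [-0.0012, 0.0002, -0.0304] rows>=5.1 t 14.0667
-6.833726543085504
```

View pics/w4.png

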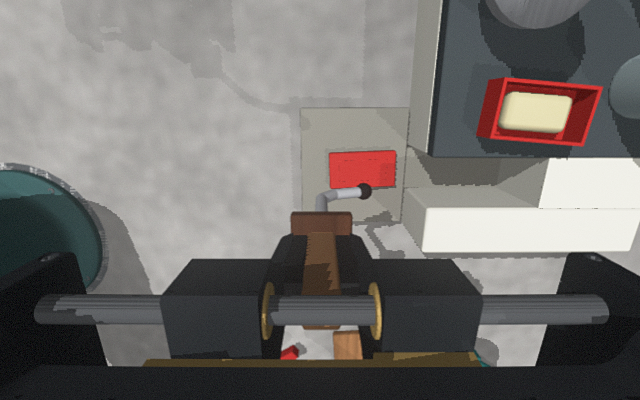

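The wrist view shows the lid lying flat on the apron at (363,170), wholly outside the mouth (column ~405), with the rod still straight in the grip. Going back to the holder now.

>>> step_arm --moves '[{"slide": [-0.13,0.04,-0.045],"twist": [0,0,-0.031]},{"slide": [-0.26,0.08,-0.045],"twist": [0,0,-0.031]},{"slide": [-0.39,0.11,-0.045],"twist": [0,0,-0.031]},{"slide": [-0.52,0.15,-0.045],"twist": [0,0,-0.031]},{"slide": [-0.64,0.18,-0.045],"twist": [0,0,-0.031]},{"slide": [-0.687,0.188,-0.045],"twist": [0,0,-0.031]},{"slide": [-0.687,0.188,-0.045],"twist": [0,0,-0.031]},{"slide": [-0.687,0.188,-0.045],"twist": [0,0,-0.031]}]'

```text
t: 14.73
ee_pos: [0.4813, -0.1509, 0.2755]
eef_rot: [-0.001, 0.732, 0.681, -0.0]
wrist_force: [-0.1, 0.4, -1.0]
finger_gap: 0.0153
```

>>> step_arm --moves '[{"slide": [0,0,0.1],"twist": [0,0,0]},{"slide": [0,0,0.2],"twist": [0,0,0]},{"slide": [0,0,0.29],"twist": [0,0,0]},{"slide": [0,0,0.29],"twist": [0,0,0]},{"slide": [0,0,0.29],"twist": [0,0,0]},{"slide": [0,0,0.29],"twist": [0,0,0]},{"slide": [0,0,0.29],"twist": [0,0,0]},{"slide": [0,0,0.29],"twist": [0,0,0]}]'

```text
t: 15.4
ee_pos: [0.4831, -0.1505, 0.1914]
eef_rot: [0.002, 0.731, 0.682, 0.001]
wrist_force: [0.3, -0.4, -1.6]
finger_gap: 0.0158
```

```bash
python3 - <<'E'
from h import *
c=calibration("wrist");p,D=grab_frame("wrist");st=pose();print(st[0],st[2]["wrist_force"])
plan([.4756+.0057,-.2404+.0898,.188],Rdown(-4.0));plan([.4756,-.2404,.188],Rdown(-4.0))
for r in spotter.place_of("wrist","rod_foot")[:1]: print("foot px",np.array(r["position"])*[640,400])
E
```

```text
[ 0.48291781 -0.15060595  0.19114977] [-0.1262532   0.04780779 -2.23325208]
slide [-0.0003, -0.0054, 0.0105] twist [0.0023, 0.0006, -0.0003] rows>=0.1 t 15.45
slide [-0.3003, -0.0033, 0.0108] twist [0.0023, 0.0006, -0.0003] rows>=2.2 t 15.45
foot px [492.992 329.68 ]
```

>>> step_arm --moves '[{"slide": [0,-0.004,0.01],"twist": [0.002,0,0]},{"slide": [-0.05,-0.004,0.01],"twist": [0.002,0,0]},{"slide": [-0.1,-0.003,0.01],"twist": [0.002,0,0]},{"slide": [-0.15,-0.003,0.01],"twist": [0.002,0,0]},{"slide": [-0.2,-0.003,0.01],"twist": [0.002,0,0]},{"slide": [-0.25,-0.003,0.01],"twist": [0.002,0,0]},{"slide": [-0.3,-0.003,0.01],"twist": [0.002,0,0]},{"slide": [-0.3,-0.003,0.01],"twist": [0.002,0,0]}]'

```text
t: 16.17
ee_pos: [0.4743, -0.2425, 0.1863]
eef_rot: [-0.0, 0.732, 0.681, -0.001]
wrist_force: [0.4, -0.3, -1.3]
finger_gap: 0.0154
```

>>> step_arm --moves '[{"slide": [0,0,0],"twist": [0,0,0]},{"slide": [0,0,0],"twist": [0,0,0]},{"slide": [0,0,0],"twist": [0,0,0]},{"slide": [0,0,0],"twist": [0,0,0]}]'

```text
t: 16.5
ee_pos: [0.4743, -0.2393, 0.186]
eef_rot: [-0.001, 0.731, 0.682, -0.001]
wrist_force: [0.3, -0.1, -2.4]
finger_gap: 0.0158
```

```bash
python3 - <<'E'
from h import *
c=calibration("wrist");p,D=grab_frame("wrist");st=pose();print(st[0],st[2]["wrist_force"]);save("w5",p)
plan([.4756,-.2404,.1608],Rdown(-4.0))
E
```

```text
[ 0.47436525 -0.23938139  0.18599214] [-0.81749017 -0.45993122 -1.54850371]
slide [-0.0031, 0.0046, 0.084] twist [-0.002, -0.0001, 0.0001] rows>=0.6 t 16.55
```

View pics/w5.png

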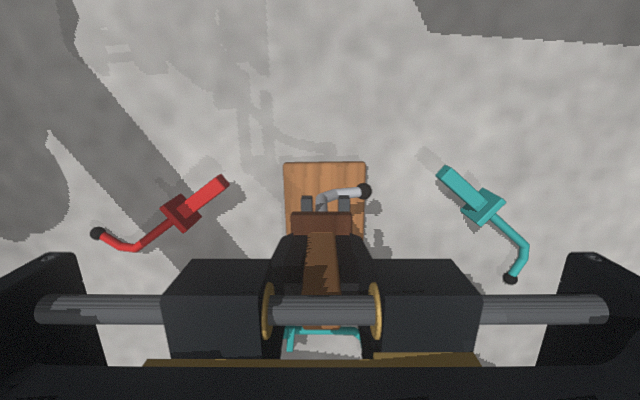

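The shaft (322,205) is between the prongs (307 and 344). Lowering.

>>> step_arm --moves '[{"slide": [-0.003,0.004,0.02],"twist": [-0.002,0,0]},{"slide": [-0.003,0.004,0.045],"twist": [-0.002,0,0]},{"slide": [-0.003,0.004,0.065],"twist": [-0.002,0,0]},{"slide": [-0.003,0.004,0.076],"twist": [-0.002,0,0]},{"slide": [-0.003,0.004,0.08],"twist": [-0.002,0,0]},{"slide": [-0.003,0.004,0.082],"twist": [-0.002,0,0]},{"slide": [-0.003,0.004,0.082],"twist": [-0.002,0,0]},{"slide": [-0.003,0.004,0.082],"twist": [-0.002,0,0]}]'

```text
t: 17.22
ee_pos: [0.4755, -0.2411, 0.1615]
eef_rot: [0.0, 0.732, 0.682, 0.0]
wrist_force: [-0.3, 0.2, -1.4]
finger_gap: 0.0151
```

>>> step_arm --moves '[{"slide": [0,0,0.002],"twist": [0,0,0]},{"slide": [0,0,0.002],"twist": [0,0,0]},{"slide": [0,0,0.002],"twist": [0,0,0]},{"slide": [0,0,0.002],"twist": [0,0,0]}]'

```text
t: 17.55
ee_pos: [0.4754, -0.2411, 0.1609]
eef_rot: [0.0, 0.732, 0.682, 0.0]
wrist_force: [0.8, -0.7, -1.6]
finger_gap: 0.0155
```

>>> step_arm --moves '[{"slide": [0,0,0.003],"twist": [0,0,0]},{"slide": [0,0,0.003],"twist": [0,0,0]},{"slide": [0,0,0.003],"twist": [0,0,0]},{"slide": [0,0,0.003],"twist": [0,0,0]}]'

```text
t: 17.88
ee_pos: [0.4755, -0.2411, 0.1608]
eef_rot: [0.0, 0.732, 0.682, 0.0]
wrist_force: [-2.3, 1.4, 5.6]
finger_gap: 0.0155
```

>>> step_arm --moves '[{"slide": [0,0,0.002],"twist": [0,0,0]},{"slide": [0,0,0.002],"twist": [0,0,0]},{"slide": [0,0,0.002],"twist": [0,0,0]}]'

```text
t: 18.13
ee_pos: [0.4755, -0.2412, 0.1608]
eef_rot: [0.0, 0.732, 0.682, 0.0]
wrist_force: [-4.0, 2.0, 9.2]
finger_gap: 0.0159
```

Seated: it is contacting at 0.1608, the same height as at pick-up. Relieving a little, then opening.

>>> step_arm --moves '[{"slide": [0,0,-0.004],"twist": [0,0,0]},{"slide": [0,0,-0.004],"twist": [0,0,0]},{"slide": [0,0,-0.004],"twist": [0,0,0]}]'

```text
t: 18.38
ee_pos: [0.4757, -0.2412, 0.1608]
eef_rot: [0.0, 0.732, 0.682, 0.0]
wrist_force: [-0.8, -0.2, 3.2]
finger_gap: 0.0157
```

>>> step_arm --moves '[{"slide": [0,0,0],"twist": [0,0,0]},{"slide": [0,0,0],"twist": [0,0,0]},{"slide": [0,0,0],"twist": [0,0,0]},{"slide": [0,0,0],"twist": [0,0,0]},{"slide": [0,0,0],"twist": [0,0,0]},{"slide": [0,0,0],"twist": [0,0,0]},{"slide": [0,0,0],"twist": [0,0,0]},{"slide": [0,0,0],"twist": [0,0,0]}]' --fingers 0

```text
t: 19.05
ee_pos: [0.4754, -0.241, 0.1605]
eef_rot: [-0.0, 0.732, 0.682, -0.0]
wrist_force: [-0.2, -0.8, -0.0]
finger_gap: 0.0669
```

>>> step_arm --moves '[{"slide": [0,0,0],"twist": [0,0,0]},{"slide": [0,0,0],"twist": [0,0,0]},{"slide": [0,0,0],"twist": [0,0,0]},{"slide": [0,0,-0.1],"twist": [0,0,0]},{"slide": [0,0,-0.22],"twist": [0,0,0]},{"slide": [0,0,-0.34],"twist": [0,0,0]},{"slide": [-0.13,0,-0.46],"twist": [0,0,0]},{"slide": [-0.16,0,-0.56],"twist": [0,0,0]}]'

```text
t: 19.72
ee_pos: [0.4712, -0.2894, 0.3288]
eef_rot: [-0.001, 0.731, 0.682, -0.001]
wrist_force: [-0.3, -0.0, -1.0]
finger_gap: 0.088
```

>>> step_arm --moves '[{"slide": [0,0,0],"twist": [0,0,0]},{"slide": [0,0,0],"twist": [0,0,0]},{"slide": [0,0,0],"twist": [0,0,0]}]'

```text
t: 19.97
ee_pos: [0.4718, -0.2888, 0.3282]
eef_rot: [-0.0, 0.732, 0.682, 0.0]
wrist_force: [-1.0, -0.2, -0.5]
finger_gap: 0.0881
```

```bash
python3 - <<'E'
from h import *
c=calibration("wrist");p,D=grab_frame("wrist");a=p
P=cloud(c,D);Z=P[...,2];print(pose()[0],pose()[2]["t"])
b=(abs(P[...,0]-.475)<.08)&(abs(P[...,1]+.25)<.1)
for lo,hi in((.008,.016),(.122,.134),(.134,.142),(.185,.205)):
    m=b&(Z>lo)&(Z<hi);print(lo,m.sum(),rect(P[m][:,:2]) if m.sum()>5 else "",np.median(Z[m]) if m.any() else 0)
c=calibration("top");p,D=grab_frame("top");P=cloud(c,D)
q=P-np.r_[NO,0];cc,ss=np.cos(NY),np.sin(NY);X=cc*q[...,0]+ss*q[...,1];Y=-ss*q[...,0]+cc*q[...,1];pi=p.astype(int)
red=(pi[...,0]>1.8*pi[...,1])&(P[...,2]<.08)&(X>-.15)&(X<.13)&(abs(Y)<.06)
print("lid",np.percentile(X[red],[1,99]),np.percentile(Y[red],[1,99]),np.median(P[red][:,2]))
o=np.load("top0.npz")["p"];d=np.abs(o.astype(int)-p).max(-1)[100:200,140:240];print("slab diff px>60:",(d>60).sum())
im=np.hstack([a[60:260,200:480],cv2.resize(p[90:270,130:382],(280,200))]);save("w6",cv2.resize(im,None,fx=1.4,fy=1.4))
E
```

```text
[ 0.47139983 -0.28824004  0.32702637] 20.0167
0.008 1872 [ 475.2 -270.9   99.6   89.8   86.7] 0.012143312999067596
0.122 775 [ 475.3 -265.3   83.8   34.    86.8] 0.1301960005149117
0.134 726 [ 475.6 -242.2   35.8   35.5   85.9] 0.13810236541983256
0.185 342 [ 475.8 -242.    16.2   15.3   86.1] 0.19899106638703418
lid [-0.10229411 -0.02168684] [-0.02324951  0.02272891] 0.03423623289840716
slab diff px>60: 0
```

View pics/w6.png

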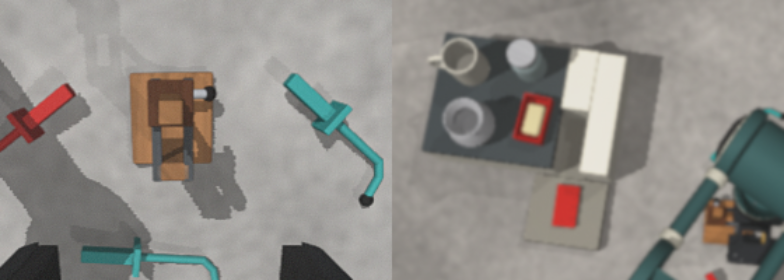

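The rod hangs level in the slot, about 1 mm from where it started. The lid lies on the apron clear of the mouth, and nothing on the slab has changed.

```bash
python3 -c "
from plant import ticket
print(ticket.close_job())"
```

```text
the job is handed in; nothing more can be done
None
```

The lid is out of the gap, the rod is back in its holder, and the job was handed in at about 20 s of the 72 s allowed.

- **Drawing the lid out:** I pressed the rod's foot on the lid with about 6–9 N and drew it out in six short pulls. The outer floor turned out to rise about 2.4° outwards, so I followed that slope. The gripper never touched the lid.
- **Lid, last check:** it lies flat on the stone floor in front of the gap. In the gap's own axes it spans about x = -103 to -20 mm, so it is roughly 20 mm clear of the mouth.
- **Rod, last check:** the rod hangs level in its slot, about 1 mm from where it started, with the collar top at 138 mm as expected. The gripper is open and clear of everything.
- **Things on the slab:** the before and after top pictures of the slab show no change.
- **Disagreements:** the only ones were small. The first top-camera fit of the nook was about 1.5 mm off sideways, which I corrected from the wrist camera. The lid also lagged about 2 mm behind the rod on the first pull.

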